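Bar and lock a card tray for transport

ROBOT

A 6-joint arm with a two-finger parallel gripper is mounted at the origin on the work surface. World frame = base frame: x ahead of the robot, y to its left, z up, the work surface at z = 0. Lengths are in mm, angles in degrees, forces in N, time in s.
With the tool pointing down it reaches from about 300 to 850 mm from the base axis. Payload 4.2 kg.
Tool frame: the origin (TCP) lies midway between the tips of the shut fingers; the grasp point (between the pads) lies 19 mm behind it; z points along the fingers, y is the line along which they close (so a half turn about z gives the same grasp; the last joint's range is limited). The gripper opens to 91 mm and grips with 3 to 60 N. Pads are 32 mm wide; open, the fingers measure 118 mm over their backs; the gripper's body (76 mm by 178 mm) begins 60 mm behind the grasp point.
Start: joints at [74.886, 18.312, 89.639, -0, 72.044, -1.146], TCP at [138.802, 558.012, 213.976] pointing down, gripper open.
Joint ranges: [-177.97, 177.97], [-48.28, 115.42], [12.27, 149.76], [-77.06, 257.06], [2.81, 150.46], [-146.56, 146.56]. Speed limits (degrees/s): [147.25, 147.25, 180, 180, 180, 180].

INTERFACE

Orientations are given as [roll, pitch, yaw] about the fixed x, y, z axes, in that order (R = Rz(yaw) Ry(pitch) Rx(roll)).
In Python, from workcell import env gives the robot as it stands.
- The arm moves only by the tool send_rows, never from a script. Its argument "steps" is a list that holds one entry, the list of rows, each a list of 5 numbers: the shift along the tool's x, y, z scaled (see below), then the turn about the tool's z scaled (see below), then the opening, from 0 (shut) to 1 (fully open). In form: [[[dx, dy, dz, yaw, fingers], ...]]. A call has 1 to 5 rows; each row shifts and turns the commanded pose from where the row before left it, along the tool's axes as they then stand; what a row does not reach is not made up. The controller multiplies each number of a shift by 0.04 m and each number of a turn by 0.12 rad. A row lasts 1/12 s, in which the tool goes at most 41.7 mm and 7.16 degrees, less where a joint would pass 70% of its speed; a pose out of reach is approached as far as the arm can. A call with a number of a shift or a turn outside -1 to 1 is refused whole. A call with a gripper value outside its range is refused whole. The fingers move at their own pace and stop on an object; "squeeze" is the grip in N (left out, the last holds). Time passes only in rows, so rows that do not move let the fingers close. It gives the time, the measured TCP pose, the force, the opening and the grip force at its end, in the units of the state.
- env.state(): the state, without advancing time (a new reading comes with each control period).
- env.grab_frame(name): name is "scene" or "side" or "wrist"; returns a dict with "pixels" (420x560x3 uint8, red, green, blue), "depth" (420x560 float32, mm along the optical axis (not along the pixel's ray), 0 where there is no reading), "intrinsics" (3x3 intrinsics, pixels), "cam_to_world" (4x4, takes a point from camera to world coordinates). Camera axes: x right, y down, z forward; pixel columns grow to the right and rows downward; lengths in mm; the calibration is good to about 2 mm. A picture is of the moment at which its call begins.
- env.job_done(): hands the job in; it is judged then, once.
The state is a dict: "time_s": time; "qpos": joint angles; "qvel": joint speeds; "effort": joint torques, N m; "ee_pos": TCP position; "ee_rot": TCP orientation; "force": force on the tool from outside, world axes, zero at the start; "torque": the same for the moment, N m; "gripper_width": finger opening in mm; "gripper_force": force on a finger pad.
Only numpy, scipy, OpenCV 4.12 (cv2) and the standard library are available. Lean on these libraries where they do the work, as an engineer would, in place of code of your own. Each camera call takes 0.05 s, during which the arm holds its last target. There are 200 camera calls.

TASK

Make the filled card tray ready for transport: lay the longer of the two handled retaining bars across the tray's two forked posts, handle up, sunk fully into both forks and centred end to end, lowering it gently rather than dropping or forcing it. Then slide the black lock grip on the tray's side to its end stop, so that its steel tongue covers the bar's end; if the tongue stands over the fork beforehand, draw it back first so the bar can go in. Leave everything else on the table where it is.

Things in the scene. Friction and masses are not known exactly. Their poses are not given: they have to be found in the camera images.
- tray: Black open card tray full of standing cards, fixed to the table: 170 (x) x 138 (y) x 45 mm, cards up to 93 mm above the table. Origin under its centre, z up. Two aluminium forked posts stand at its sides (y = -75 and +75 mm); the bar lies across them along the tray's y at x = 0. Thin grey index tabs rise to 120 mm: at x = +60, y -60..-5 and at x = -56, y +5..+60 mm.
- seat_mid (a point): Point midway between the two fork seats, at seat height (100 mm above the table), axes as the tray's: where the middle of the bar's underside must come.
- fork_a (a point): Middle of the seat of the fork at the tray's y = -75 mm, 100 mm above the table, open at the top. The fork is 12 mm thick in y; the gap between its prongs is 30 mm in x and flares to about 40 mm at the prong tips, 131 mm above the table; 56 mm wide over the tips.
- fork_b (a point): The same for the other fork, at y = +75 mm, next to the lock.
- lock (a joint): Lock slide beyond fork_b, in m: 0 = fully drawn back (towards tray -x), 0.065 = end stop, tongue over the bar's end. Stays where left; 2 N of friction. Its steel tongue, 24 mm wide in x, reaches in from the rail to y = 84 mm, underside 120 mm above the table, middle at tray x = value - 0.065. Above about 0.038 it blocks a bar's way into the fork.
- lock_grip (a point): On the axis of the lock's black square grip (26 x 26 mm, from 129 to 175 mm above the table), 157 mm above the table, where to grip it. At tray y = 122 mm; moves along the tray's x with the lock, above a rail (16 mm wide, 112 mm high, tray x -105 to +45). Axes as the tray's.
- bar_long: The longer retaining bar: aluminium, 200 mm long (own y) x 24 mm wide (own x) x 14 mm thick, with a black plastic handle standing on its middle, 90 mm long (y) x 20 mm wide (x), from 14 to 50 mm above the underside. Lies on the table handle up. Origin at the centre of its underside. About 0.2 kg. Both ends alike: it may go in either way round.
- bar_short: The shorter bar, a bystander: same section and same 90 mm handle, but only 136 mm long, too short to span the posts. Origin at the centre of its underside, long axis y.
- deck_a: Deck box lying flat beside the long bar, bystander: black with grey band, 70 (x) x 95 (y) x 45 mm high; origin under its centre.
- deck_b: Deck box lying flat beside the short bar, bystander: grey with black band, 70 (x) x 95 (y) x 45 mm high; origin under its centre.
- pack: Slim pack of cards standing on edge close beside the long bar, on the side away from deck_a, bystander: 20 (x) x 66 (y) x 48 mm high, white with grey band; origin under its centre.
- tape: Cardboard tape core lying flat, bystander: 90 mm across, 24 mm high; origin under its centre.
- mug: White mug, bystander: 76 mm across, 85 mm high, handle at its +y; origin under its centre.
- brick: Flat stack of cards, bystander: 66 x 91 x 30 mm high; origin under its centre.
- spray: White bottle, bystander: 52 mm across, 130 mm high; origin under its centre.
Things that resemble listed ones, but are neither listed nor needed, are in the scene too. What is shaped like the bar_long but yellow is not meant.

How it is judged (in metres and radians):
On the way, in this order (a step that is already met when the one before it is completed fails the run):
1. the long bar lies in both forks, centred, handle up, with the lock's tongue still drawn back (x of bar_long in the frame of seat_mid between -0.006 and 0.006 m and y of bar_long in the frame of seat_mid between -0.01 and 0.01 m and z of bar_long in the frame of seat_mid between -0.004 and 0.004 m and angle between the y axis of bar_long and the y axis of tray, either way round below 0.08 rad and angle between bar_long's own z axis and vertical below 0.06 rad and value of joint lock below 0.05 m), for 0.2 s.
2. the lock is slid to its end stop over the seated bar (x of bar_long in the frame of seat_mid between -0.006 and 0.006 m and y of bar_long in the frame of seat_mid between -0.01 and 0.01 m and z of bar_long in the frame of seat_mid between -0.004 and 0.004 m and angle between the y axis of bar_long and the y axis of tray, either way round below 0.08 rad and angle between bar_long's own z axis and vertical below 0.06 rad and value of joint lock above 0.061 m), for 0.2 s.
At the end, for the whole second after the job is handed in: The long bar rests handle up on both fork seats: underside within 4 mm of seat height, within 6 mm of the fork line and 10 mm of centred end to end, within 0.08 rad of the tray's y axis and 0.06 rad of level, at rest; and the lock stands at its end stop (above 0.061 of 0.065 m) (all of step 2 and linear speed of bar_long below 0.02 m/s and angular speed of bar_long below 0.2 rad/s); the robot touches nothing.
It fails at once if the long bar is dropped (falling freely at over 0.5 m/s, about 13 mm of fall) (linear speed of bar_long above 0.5 m/s and contact force between bar_long and the fingers below 0.05 N).
It fails at once if the bar is forced hard onto the tray (contact over 60 N) (contact force between bar_long and tray above 60 N).
It fails at once if another thing on the table is shifted by more than 25 mm (distance of any of bar_short, deck_a, deck_b, pack, tape, mug, brick, spray from where it was at the start of the episode above 0.025 m).
It fails at once if the mug or the bottle is tipped (angle between any of mug, spray's own z axis and vertical above 0.35 rad).
It also fails if it takes over 64 s, if anything falls off the work surface, if the arm or the gripper's body presses on something with over 40 N, if the wrist force passes 120 N, or if a joint passes its speed limit or range.

## Working session

There is one attempt and no reset: what is moved stays moved. The work goes in short steps, Python scripts to look and compute and a tool call to move; the robot and the scene stay as the last step left them, time stands still between calls to the robot, and variables do not carry over. Pictures are saved under pics/ and viewed, at most 10 in all, crops included, and the job is handed in when it is done.

Besides the shell and the picture viewer there is one more tool, called by a JSON object that holds its "method" and its "body", one argument or row to a line. send_rows: Moves the arm, as the interface text tells. Shifts and turns lie within -1 to 1; 1 stands for 0.04 m of shift or 0.12 rad of turn. Its arguments: {"type":"object","properties":{"steps":{"type":"array"},"squeeze":{"type":"number"}},"required":["steps"]}

```bash
mkdir -p pics; ls; cat > h.py <<'E'
import numpy as np, cv2
from workcell import env
def grab(n,save=None):
    f=env.grab_frame(n)
    if save: cv2.imwrite('pics/'+save,cv2.cvtColor(f['pixels'],cv2.COLOR_RGB2BGR))
    d=f['depth'];K=np.array(f['intrinsics']);T=np.array(f['cam_to_world'])
    v,u=np.mgrid[:420,:560]
    c=np.stack([(u-K[0,2])/K[0,0]*d,(v-K[1,2])/K[1,1]*d,d],-1)
    P=c@T[:3,:3].T+T[:3,3]; P[d==0]=np.nan
    return f,P
E
python3 - <<'E'
from h import *
for n in('scene','side','wrist'):
    f,P=grab(n,n+'0.png'); np.savez(n+'0.npz',P=P,px=f['pixels'],K=f['intrinsics'],T=f['cam_to_world'])
    print(n,np.round(f['cam_to_world'],2).tolist(),f['intrinsics'][0][0])
a=[cv2.imread('pics/%s0.png'%n) for n in('scene','side')]
print(env.state())
E
```

```text
pics
scene [[0.36, 0.53, -0.77, 1683.37], [0.93, -0.18, 0.31, -463.67], [0.02, -0.83, -0.56, 899.35], [0.0, 0.0, 0.0, 1.0]] 462.697987292584
side [[0.96, -0.23, 0.19, 335.23], [-0.3, -0.72, 0.63, -904.36], [-0.01, -0.66, -0.75, 1202.21], [0.0, 0.0, 0.0, 1.0]] 453.0842353945821
wrist [[0.24, 0.94, 0.26, 67.33], [0.97, -0.23, -0.07, 574.69], [-0.0, 0.26, -0.96, 383.46], [0.0, 0.0, 0.0, 1.0]] 311.685168873548
{'time_s': 0.15, 'qpos': array([ 7.48847183e+01,  1.83419615e+01,  8.96876387e+01, -2.29728457e-04,
        7.20445971e+01, -1.14773334e+00]), 'qvel': array([-0.09857721, -0.26474452, -0.30006768, -0.03389106, -0.01947213,
       -0.09171357]), 'effort': array([-1.50866890e-03, -4.12774014e+01, -2.32155704e+01,  7.25896284e-02,
        4.33429331e-02, -1.05217393e-04]), 'ee_pos': array([138.71256636, 557.64359995, 213.34448507]), 'ee_rot': array([-1.79925813e+02, -1.26779608e-03,  1.66032522e+02]), 'force': array([ 0.39576091,  0.60480374, -0.08305479]), 'torque': array([-0.02654424,  0.05160389,  0.03217871]), 'gripper_force': 0.0, 'gripper_width': 90.73473343362916}
```

View pics/scene0.png

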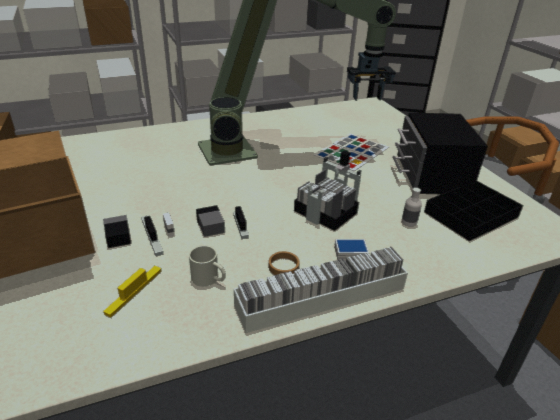

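View pics/side0.png

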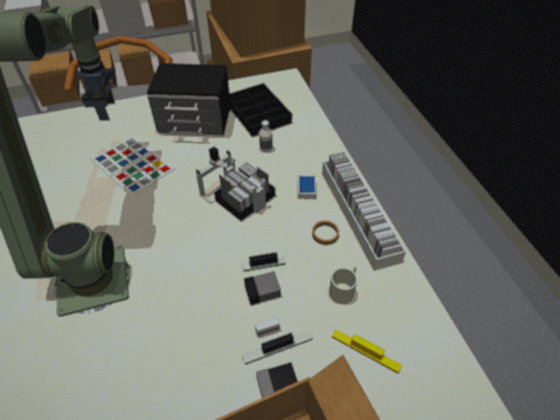

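Scene view: long bar at (152,234), flanked by deck_a (117,231) and pack (168,222); the short bar is at (240,221), the tray at (327,205) and the lock grip at about (345,158). Side view: long bar (278,347), tray (245,188), grip (214,155).

```bash
python3 - <<'E'
from h import *
ims=[]
for n,bar,tr in(('scene',(100,195,180,260),(280,140,370,230)),('side',(235,315,320,400),(185,135,285,225))):
    z=np.load(n+'0.npz');P=z['P'];px=z['px']
    for (u,v) in ([(152,234),(145,222),(157,247),(117,231),(240,221),(345,157),(327,205)] if n=='scene' else [(278,342),(250,355),(305,338),(263,259),(214,153),(200,185),(232,160)]): print(n,u,v,P[v,u].round(0))
    for b in(bar,tr):
        c=px[b[1]:b[3],b[0]:b[2],::-1]; ims.append(cv2.resize(c,(400,300),interpolation=cv2.INTER_CUBIC))
    # bar segmentation: points by height
    R=P[bar[1]:bar[3],bar[0]:bar[2]].reshape(-1,3);C=px[bar[1]:bar[3],bar[0]:bar[2]].reshape(-1,3)
    h=R[(R[:,2]>44)&(R[:,2]<56)]
    print('z>44',len(h)); 
    print('tablez',np.nanmedian(R[R[:,2]<6][:,2]))
cv2.imwrite('pics/crops.png',np.vstack([np.hstack(ims[:2]),np.hstack(ims[2:])]))
# topdown map, all points by height, saved as image 2mm/px
for n in('scene','side'):
    pass
E
```

```text
scene 152 234 [ 536. -388.   46.]
scene 145 222 [ 458. -398.   39.]
scene 157 247 [ 564. -381.   16.]
scene 117 231 [ 484. -484.   44.]
scene 240 221 [ 562. -121.   49.]
scene 345 157 [475. 283. 162.]
scene 327 205 [613. 153.  81.]
z>44 513
tablez -0.04715119310128557
side 278 342 [ 486. -393.   50.]
side 250 355 [ 407. -390.   14.]
side 305 338 [ 566. -389.   15.]
side 263 259 [ 523. -120.   48.]
side 214 153 [465. 270. 167.]
side 200 185 [396. 241.  61.]
side 232 160 [523. 269. 120.]
z>44 766
tablez -1.4628524646875576
```

View pics/crops.png

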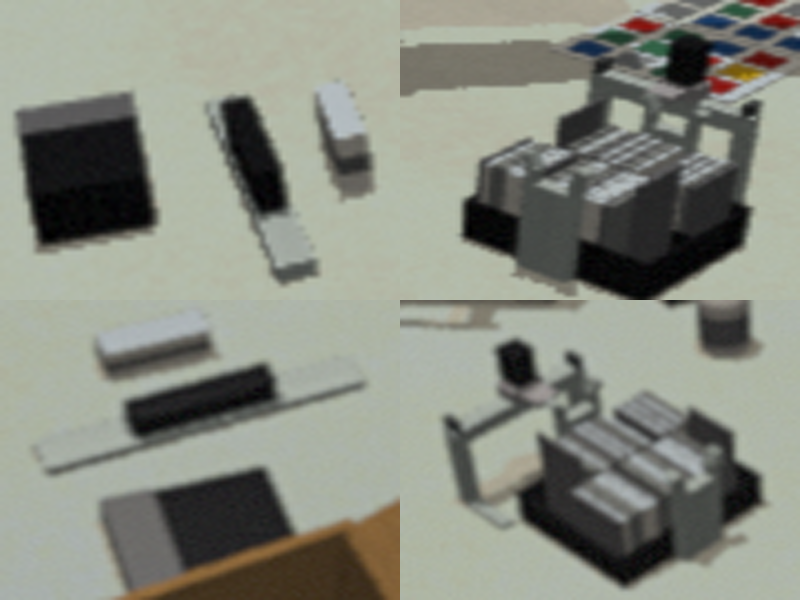

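Crops confirm it: the long bar lies between pack and deck_a, and the lock grip is on the rail beyond fork_b with the tongue near the fork. Now I'll estimate the poses.

```bash
cat >> h.py <<'E'
def rect(p):
    (c,s,a)=cv2.minAreaRect(p[:,:2].astype(np.float32)); 
    if s[0]<s[1]: a+=90; s=s[::-1]
    return np.round(c,1),np.round(s,1),round((a+90)%180-90,1)
def box(P,lo,hi):
    R=P.reshape(-1,3); return R[((R>lo)&(R<hi)).all(1)]
E
python3 - <<'E'
from h import *
for n in('scene','side'):
    z=np.load(n+'0.npz');P=z['P']
    for nm,lo,hi in(('handle',(400,-425,40),(580,-350,56)),('bar',(360,-430,8),(620,-350,56)),('pack',(420,-350,40),(560,-290,56)),('deck',(400,-530,38),(580,-425,50)),
      ('grip',(420,220,135),(540,340,185)),('tray',(400,60,30),(700,350,110)),('tips',(400,60,122),(700,350,134))):
        b=box(P,lo,hi)
        if len(b)>5: print(n,nm,len(b),*rect(b),b.mean(0).round(0),'med z',np.median(b[:,2]).round(0),'max',b.max(0).round(0),'min',b.min(0).round(0))
E
```

```text
scene handle 135 [ 489.4 -386.1] [93.4 20.4] 3.4 [ 492. -387.   49.] med z 49.0 max [ 536. -374.   54.] min [ 443. -399.   41.]
scene bar 353 [ 485.4 -387.3] [205.8  24. ] 4.7 [ 512. -387.   29.] med z 24.0 max [ 588. -369.   54.] min [ 383. -405.    9.]
scene pack 97 [ 474.4 -329.8] [75.2 20. ] 1.9 [ 478. -330.   47.] med z 47.0 max [ 512. -320.   52.] min [ 437. -341.   40.]
scene deck 484 [ 456.8 -485.1] [104.7  71.2] -1.3 [ 459. -485.   45.] med z 45.0 max [ 509. -449.   50.] min [ 404. -520.   38.]
scene grip 123 [465.5 284.2] [31.7 30.1] 30.9 [471. 284. 159.] med z 159.0 max [486. 304. 178.] min [451. 271. 136.]
scene tray 2174 [529.9 208.8] [220.4 179.7] -58.9 [555. 191.  75.] med z 85.0 max [651. 329. 110.] min [400.  90.  30.]
scene tips 135 [527.1 210.1] [223.6 138.9] -48.1 [508. 241. 128.] med z 127.0 max [626. 328. 134.] min [401. 106. 122.]
side handle 256 [ 485.7 -388.7] [90.5 21.2] 2.8 [ 485. -389.   48.] med z 48.0 max [ 531. -377.   56.] min [ 440. -400.   40.]
side bar 775 [ 485.3 -388.3] [199.9  26.5] 3.9 [ 482. -391.   26.] med z 17.0 max [ 585. -369.   56.] min [ 385. -407.    8.]
side pack 174 [ 473.3 -331.5] [65.6 22.5] 0.7 [ 473. -332.   46.] med z 46.0 max [ 506. -320.   54.] min [ 440. -343.   40.]
side deck 892 [ 455.3 -483.6] [96.4 69.5] -0.7 [ 453. -483.   44.] med z 44.0 max [ 504. -448.   50.] min [ 407. -518.   38.]
side grip 116 [465.4 285.1] [30.7 30.5] -61.0 [464. 280. 159.] med z 161.0 max [482. 302. 178.] min [449. 265. 135.]
side tray 2058 [525.2 208.5] [221.2 174.7] -57.9 [528. 180.  78.] med z 87.0 max [650. 320. 110.] min [400.  85.  30.]
side tips 122 [529.6 213.3] [223.4 138.7] -45.9 [501. 240. 127.] med z 127.0 max [613. 321. 134.] min [402. 105. 122.]
```

```bash
cat >> h.py <<'E'
def plan(goal,n,f,start=None,per=5):
    """rows from start pose to goal (x,y,z,yaw), rounded to 0.01"""
    if start is None:
        s=env.state(); start=[*s['ee_pos'],s['ee_rot'][2]]
    p=np.array(start[:3],float);yw=float(start[3]);g=np.array(goal,float);out=[]
    for i in range(n):
        k=n-i
        d=(g[:3]-p)/k; dy=((g[3]-yw+180)%360-180 if abs(g[3]-yw)<=180 else g[3]-yw)/k
        a=np.radians(yw); X=np.array([np.cos(a),np.sin(a),0]);Y=np.array([np.sin(a),-np.cos(a),0])
        r=[round(d@X/40,2),round(d@Y/40,2),round(-d[2]/40,2),round(-np.radians(dy)/.12,2)]
        p=p+40*(r[0]*X+r[1]*Y)-np.array([0,0,40*r[2]]);yw-=np.degrees(.12*r[3])
        out.append([v+0. for v in r]+[f])
    for i in range(0,n,per): print(out[i:i+per])
    print('end',p.round(1),round(yw,1)); return [*p,yw]
E
python3 - <<'E'
from h import *
plan((515,225,300,121),15,1)
E
```

```text
[[np.float64(-0.74), np.float64(-0.39), np.float64(-0.14), np.float64(0.44), 1], [np.float64(-0.76), np.float64(-0.35), np.float64(-0.14), np.float64(0.44), 1], [np.float64(-0.78), np.float64(-0.31), np.float64(-0.15), np.float64(0.44), 1], [np.float64(-0.79), np.float64(-0.26), np.float64(-0.14), np.float64(0.44), 1], [np.float64(-0.81), np.float64(-0.22), np.float64(-0.15), np.float64(0.44), 1]]
[[np.float64(-0.82), np.float64(-0.18), np.float64(-0.14), np.float64(0.43), 1], [np.float64(-0.83), np.float64(-0.14), np.float64(-0.15), np.float64(0.44), 1], [np.float64(-0.83), np.float64(-0.09), np.float64(-0.14), np.float64(0.43), 1], [np.float64(-0.84), np.float64(-0.05), np.float64(-0.15), np.float64(0.44), 1], [np.float64(-0.84), np.float64(-0.01), np.float64(-0.14), np.float64(0.43), 1]]
[[np.float64(-0.83), np.float64(0.04), np.float64(-0.15), np.float64(0.44), 1], [np.float64(-0.83), np.float64(0.08), np.float64(-0.14), np.float64(0.43), 1], [np.float64(-0.83), np.float64(0.13), np.float64(-0.15), np.float64(0.44), 1], [np.float64(-0.82), np.float64(0.17), np.float64(-0.14), np.float64(0.43), 1], [np.float64(-0.81), np.float64(0.2), np.float64(-0.15), np.float64(0.44), 1]]
end [514.9 224.8 300.1] 121.0
```

{"method": "send_rows", "body": {
  "steps": [
    [[-0.75,-0.4,-0.15,0.45,1],[-0.75,-0.35,-0.15,0.45,1],[-0.8,-0.3,-0.15,0.45,1],[-0.8,-0.25,-0.15,0.45,1],[-0.8,-0.2,-0.15,0.45,1]]
  ]
}}

```text
time_s: 0.57
ee_pos: [265.9, 446.2, 244.0]
ee_rot: [-180.0, 0.0, 150.4]
force: [0.7, 0.3, 0.3]
gripper_width: 91.2
gripper_force: 0.0
```

{"method": "send_rows", "body": {
  "steps": [
    [[-0.8,-0.2,-0.15,0.45,1],[-0.85,-0.15,-0.15,0.4,1],[-0.85,-0.1,-0.15,0.45,1],[-0.85,-0.05,-0.15,0.4,1],[-0.85,0,-0.15,0.45,1]]
  ]
}}

```text
time_s: 0.98
ee_pos: [391.8, 332.1, 274.1]
ee_rot: [-180.0, -0.0, 135.6]
force: [0.7, 0.6, 0.4]
gripper_width: 91.4
gripper_force: 0.0
```

{"method": "send_rows", "body": {
  "steps": [
    [[-0.85,0.05,-0.15,0.45,1],[-0.85,0.1,-0.15,0.4,1],[-0.8,0.15,-0.15,0.45,1],[-0.8,0.15,-0.1,0.4,1],[-0.8,0.2,-0.1,0.45,1]]
  ]
}}

```text
time_s: 1.4
ee_pos: [517.3, 223.0, 300.0]
ee_rot: [-180.0, -0.0, 120.8]
force: [0.4, 0.2, 0.7]
gripper_width: 91.2
gripper_force: 0.0
```

{"method": "send_rows", "body": {
  "steps": [
    [[0,0,0,0,1],[0,0,0,0,1]]
  ]
}}

```text
time_s: 1.57
ee_pos: [517.1, 223.3, 299.4]
ee_rot: [-180.0, -0.0, 120.9]
force: [-0.6, 0.0, -0.2]
gripper_width: 91.4
gripper_force: 0.0
```

```bash
sed -i 's/out.append(\[v+0. for v in r\]+\[f\])/out.append([float(v)+0. for v in r]+[f])/' h.py; python3 - <<'E'
from h import *
f,P=grab('wrist','w1.png'); np.savez('w1.npz',P=P,px=f['pixels'],K=f['intrinsics'],T=f['cam_to_world'])
s=env.state();print(s['time_s'],s['ee_pos'],s['ee_rot'])
Z=P[...,2]
for nm,lo,hi in(('grip',(420,220,150),(560,340,185)),('tips',(380,60,124),(700,350,136)),('cards',(380,60,70),(700,350,96))):
    b=box(P,lo,hi);print(nm,len(b),*rect(b),np.median(b[:,2]))
E
```

```text
1.6167 [516.20295368 224.09573495 299.39915311] [-1.79932261e+02 -5.37235266e-02  1.20956413e+02]
grip 820 [465.4 287.2] [25.8 25.5] -60.2 174.29005550575093
tips 1117 [468.1 264.5] [146.3  63.5] 28.3 127.5475021213731
cards 8901 [536.1 192.7] [151.6 147.2] -62.2 90.44785353325159
```

View pics/w1.png

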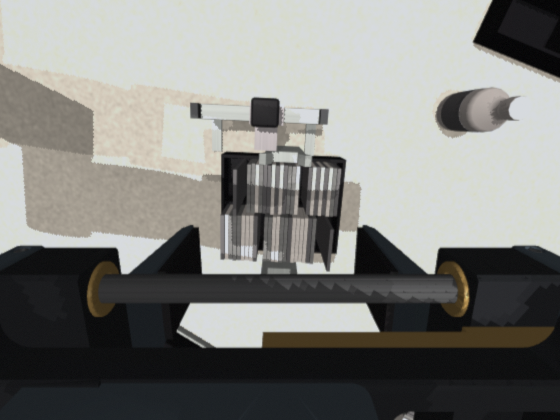

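Wrist view: rail from (191,110) to (328,116), grip at (265,112), tongue at (265,138) beside fork_b (285,157), fork_a at about (278,268). The tongue partly blocks the fork.

```bash
python3 - <<'E'
from h import *
z=np.load('w1.npz');P=z['P'];px=z['px']
g=P[112,265];print('grip px',g)
# rail: z 105..135, rows 95..125
m=np.zeros(P.shape[:2],bool);m[95:130,180:340]=1
R=P[m&(P[...,2]>106)&(P[...,2]<118)];print('rail',len(R),*rect(R),np.median(R[:,2]))
m[:]=0;m[95:130,180:340]=1
R2=P[m&(P[...,2]>119)&(P[...,2]<150)];print(len(R2))
th=np.radians(29)
for th_d in (28.5,):
  th=np.radians(th_d);X=np.array([np.cos(th),np.sin(th)]);Y=np.array([-X[1],X[0]])
  T0=np.array([465.4,287.2])-122*Y
  q=lambda A:np.c_[(A[:,:2]-T0)@X,(A[:,:2]-T0)@Y,A[:,2]]
  r=q(R);print('rail frame',np.percentile(r,[1,5,50,95,99],axis=0).round(1))
  print('rail slope deg',np.degrees(np.polyfit(r[:,0],r[:,1],1)[0]))
  m[:]=0;m[145:172,255:325]=1
  A=q(P[m&(P[...,2]>108)]);print('forkb',len(A));
  for a,b in((96,104),(104,112),(112,120),(120,126),(126,136)):
    k=A[(A[:,2]>a)&(A[:,2]<b)]
    if len(k)>3: print(a,len(k),np.percentile(k,[1,50,99],axis=0).round(1).tolist())
  m[:]=0;m[255:276,240:330]=1
  A=q(P[m&(P[...,2]>96)]);print('forka',len(A),'\n',np.percentile(A,[1,5,50,95,99],axis=0).round(1) if len(A) else '')
  # map of height on tray grid from all views
  B=[]
  for n in('scene0','side0','w1'):
    PP=np.load(n+'.npz')['P'].reshape(-1,3);PP=PP[(PP[:,2]>94)&(PP[:,2]<140)];v=q(PP)
    v=v[(abs(v[:,1])<100)&(abs(v[:,0])<130)]
    for s in(-75,75):
      k=v[(abs(v[:,1]-s)<16)&(v[:,2]>112)];
      if len(k)>3: print(n,s,len(k),np.percentile(k,[1,25,50,75,99],axis=0).round(1).tolist())
cv2.imwrite('pics/w1c.png',cv2.resize(cv2.cvtColor(px[85:285,170:370],cv2.COLOR_RGB2BGR),(600,600),interpolation=cv2.INTER_CUBIC))
E
```

```text
grip px [465.32544196 287.65110607 174.26808316]
rail 1297 [458.1 283.1] [130.5  16. ] 28.2 111.5900560978186
462
rail frame [[-73.3 114.  109.6]
 [-70.3 114.7 110.2]
 [-27.7 122.1 111.6]
 [ 52.7 129.1 113. ]
 [ 56.4 129.8 114.8]]
rail slope deg -0.3282041963834446
forkb 450
104 6 [[1.2, 80.0, 109.2], [4.0, 80.8, 111.0], [35.0, 80.9, 111.7]]
112 40 [[-0.6, 69.6, 112.8], [36.4, 76.0, 117.7], [43.7, 80.9, 119.4]]
120 71 [[-0.1, 68.9, 120.1], [37.6, 76.3, 123.5], [47.0, 82.0, 125.9]]
126 333 [[-11.4, 69.1, 126.1], [1.4, 79.0, 128.4], [49.8, 90.1, 132.0]]
forka 500 
 [[ -1.5 -76.4  96.3]
 [  2.1 -75.1  97.3]
 [ 21.1 -57.4 111.9]
 [ 80.2  73.4 391.1]
 [ 81.7  73.8 391.7]]
scene0 -75 53 [[-8.8, -83.4, 112.9], [0.2, -79.3, 117.5], [6.0, -76.1, 122.6], [44.5, -73.0, 127.8], [82.1, -59.9, 132.5]]
scene0 75 63 [[-35.6, 62.5, 113.6], [-0.8, 70.9, 119.1], [5.2, 75.3, 124.5], [40.8, 82.0, 128.1], [48.3, 90.1, 131.3]]
side0 -75 41 [[-7.7, -83.8, 114.9], [-1.6, -80.8, 118.1], [37.3, -78.9, 123.5], [42.0, -73.0, 126.6], [80.8, -61.6, 130.3]]
side0 75 54 [[-13.7, 64.1, 113.2], [-4.2, 69.2, 119.6], [4.2, 74.6, 125.0], [40.5, 83.2, 128.6], [48.6, 90.3, 130.5]]
w1 -75 14 [[-1.4, -69.6, 112.4], [1.3, -69.2, 113.6], [41.6, -65.0, 116.4], [79.9, -60.4, 119.1], [82.5, -59.0, 119.8]]
w1 75 474 [[-33.9, 60.1, 114.1], [-2.9, 73.5, 125.9], [3.7, 78.2, 127.7], [39.6, 85.4, 129.0], [49.6, 90.8, 131.8]]
```

View pics/w1c.png

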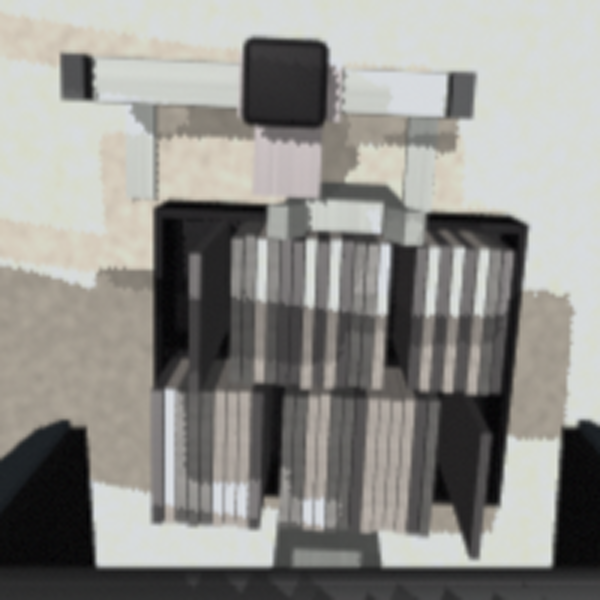

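The tongue stands at about x = -20 mm (lock ≈ 0.045), so I have to draw it back first. Next I refine the tray pose and plan the grip approach.

```bash
python3 - <<'E'
from h import *
th=np.radians(28.3);X=np.array([np.cos(th),np.sin(th)]);Y=np.array([-X[1],X[0]])
T0=np.array([465.4,287.2])-122*Y
q=lambda A:np.c_[(A[:,:2]-T0)@X,(A[:,:2]-T0)@Y,A[:,2]]
for n in('scene0','side0','w1'):
    v=q(np.load(n+'.npz')['P'].reshape(-1,3))
    for s in(-75,75):
        k=v[(abs(v[:,1]-s)<9)&(v[:,2]>114)&(v[:,2]<134)&(v[:,0]>-20)&(v[:,0]<60)]
        if s>0: k=k[(k[:,1]<82)]
        L=k[k[:,0]<20];R=k[k[:,0]>20]
        print(n,s,[(len(a),np.percentile(a[:,0],[3,97]).round(1).tolist(),np.percentile(a[:,1],[3,97]).round(1).tolist()) for a in(L,R) if len(a)>3])
print(T0,T0+20.5*X)
plan((465.4,287,200,118.3),4,.6); plan((465.4,287,138,118.3),4,.6,(465.4,287,200,118.3))
E
```

```text
scene0 -75 [(25, [-8.0, 5.9], [-81.1, -68.8]), (22, [37.5, 49.4], [-82.7, -70.7])]
scene0 75 [(23, [-7.7, 8.2], [68.1, 81.7]), (18, [37.8, 48.5], [66.9, 78.9])]
side0 -75 [(15, [-7.0, 3.8], [-83.4, -71.8]), (24, [35.8, 48.1], [-82.9, -68.2])]
side0 75 [(13, [-12.3, 3.4], [66.9, 80.3]), (16, [35.7, 48.8], [68.7, 81.5])]
w1 -75 []
w1 75 [(150, [-6.7, 6.2], [69.2, 80.9]), (158, [36.6, 49.8], [69.3, 80.8])]
[523.2387615  179.78176287] [541.28854725 189.50057116]
[[0.5, -0.07, 0.62, 0.1, 0.6], [0.5, -0.08, 0.62, 0.1, 0.6], [0.5, -0.08, 0.62, 0.09, 0.6], [0.5, -0.09, 0.62, 0.1, 0.6]]
end [465.2 287.  200.2] 118.3
[[0.0, 0.0, 0.39, 0.0, 0.6], [0.0, 0.0, 0.39, 0.0, 0.6], [0.0, 0.0, 0.39, 0.0, 0.6], [0.0, 0.0, 0.38, 0.0, 0.6]]
end [465.4 287.  138. ] 118.3
```

{"method": "send_rows", "body": {
  "steps": [
    [[0.5,-0.07,0.6,0.1,0.6],[0.5,-0.08,0.6,0.1,0.6],[0.5,-0.08,0.6,0.1,0.6],[0.5,-0.09,0.6,0.1,0.6],[0,0,0.1,0,0.6]]
  ]
}}

```text
time_s: 2.03
ee_pos: [459.6, 288.9, 195.8]
ee_rot: [-179.5, -0.1, 118.5]
force: [-1.0, -0.3, -1.0]
gripper_width: 60.9
gripper_force: 0.0
```

{"method": "send_rows", "body": {
  "steps": [
    [[0,0,0.4,0,0.6],[0,0,0.4,0,0.6],[0,0,0.4,0,0.6],[0,0,0.35,0,0.6],[0,0,0,0,0.6]]
  ]
}}

```text
time_s: 2.45
ee_pos: [463.4, 286.8, 135.9]
ee_rot: [-179.7, 0.0, 118.4]
force: [-0.9, -0.0, 0.1]
gripper_width: 55.2
gripper_force: 0.0
```

{"method": "send_rows", "body": {
  "steps": [
    [[0,0,0,0,0.2],[0,0,0,0,0.2],[0,0,0,0,0.2],[0,0,0,0,0.2],[0,0,0,0,0.2]]
  ],
  "squeeze": 15
}}

```text
time_s: 2.87
ee_pos: [465.5, 287.4, 138.9]
ee_rot: [179.9, -0.0, 118.3]
force: [-0.3, -0.8, 3.0]
gripper_width: 26.2
gripper_force: 15.0
```

{"method": "send_rows", "body": {
  "steps": [
    [[0,-0.2,0,0,0.2],[0,-0.3,0,0,0.2],[0,-0.3,0,0,0.2],[0,-0.2,0,0,0.2],[0,0,0,0,0.2]]
  ]
}}

```text
time_s: 3.28
ee_pos: [428.8, 267.6, 138.8]
ee_rot: [-180.0, -0.0, 118.2]
force: [-0.9, -0.5, 6.4]
gripper_width: 25.9
gripper_force: 15.0
```

{"method": "send_rows", "body": {
  "steps": [
    [[0,0,0,0,0.2],[0,0,0,0,0.6],[0,0,0,0,0.6],[0,0,0,0,0.6],[0,0,0,0,0.6]]
  ]
}}

```text
time_s: 3.7
ee_pos: [430.0, 268.2, 137.5]
ee_rot: [-179.9, -0.0, 118.2]
force: [0.2, 0.3, -0.8]
gripper_width: 49.8
gripper_force: 0.0
```

{"method": "send_rows", "body": {
  "steps": [
    [[0,0,-0.3,0,0.6],[0,0,-0.6,0,0.6],[0,0,-0.9,0,0.6],[0,0,-0.9,0,0.6],[0,0,-0.8,0,0.6]]
  ]
}}

```text
time_s: 4.12
ee_pos: [430.1, 268.3, 279.7]
ee_rot: [180.0, -0.0, 118.2]
force: [0.9, 0.4, -0.1]
gripper_width: 54.7
gripper_force: 0.0
```

```bash
python3 - <<'E'
from h import *
f,P=grab('wrist','w2.png')
b=box(P,(380,180,150),(560,340,182));print('grip',len(b),*rect(b) if len(b) else '')
s=env.state();print(s['time_s'],s['ee_pos'],s['ee_rot'])
e=plan((485,-388,290,3.5),19,.6)
e=plan((485,-388,120,3.5),5,.5,e)
E
```

```text
grip 872 [429.2 268.3] [25.7 25.3] 28.5
4.1667 [432.91975739 270.00812091 286.32739835] [ 1.79251814e+02 -3.91373788e-02  1.18249258e+02]
[[-0.8, -0.35, 0.0, 0.88, 0.6], [-0.83, -0.26, -0.01, 0.88, 0.6], [-0.85, -0.18, 0.0, 0.88, 0.6], [-0.86, -0.08, -0.01, 0.88, 0.6], [-0.87, 0.01, 0.0, 0.88, 0.6]]
[[-0.86, 0.1, -0.01, 0.88, 0.6], [-0.85, 0.19, 0.0, 0.88, 0.6], [-0.82, 0.28, -0.01, 0.88, 0.6], [-0.79, 0.36, 0.0, 0.88, 0.6], [-0.75, 0.44, -0.01, 0.88, 0.6]]
[[-0.7, 0.52, 0.0, 0.88, 0.6], [-0.64, 0.59, -0.01, 0.88, 0.6], [-0.57, 0.65, 0.0, 0.88, 0.6], [-0.5, 0.71, -0.01, 0.87, 0.6], [-0.42, 0.76, 0.0, 0.88, 0.6]]
[[-0.34, 0.8, -0.01, 0.87, 0.6], [-0.25, 0.83, 0.0, 0.88, 0.6], [-0.17, 0.85, -0.01, 0.87, 0.6], [-0.07, 0.87, 0.0, 0.88, 0.6]]
end [ 485.2 -388.2  289.9] 3.5
[[0.0, 0.0, 0.85, 0.0, 0.5], [0.0, 0.0, 0.85, 0.0, 0.5], [0.0, 0.0, 0.85, 0.0, 0.5], [0.0, 0.0, 0.85, 0.0, 0.5], [-0.01, 0.0, 0.85, 0.0, 0.5]]
end [ 484.8 -388.2  119.9] 3.5
```

{"method": "send_rows", "body": {
  "steps": [
    [[-0.8,-0.35,0,0.9,0.6],[-0.85,-0.25,0,0.9,0.6],[-0.85,-0.2,0,0.9,0.6],[-0.85,-0.1,0,0.9,0.6],[-0.85,0,0,0.9,0.6]]
  ]
}}

```text
time_s: 4.58
ee_pos: [441.5, 93.7, 277.5]
ee_rot: [-180.0, 0.0, 87.0]
force: [1.5, -0.4, 0.3]
gripper_width: 54.5
gripper_force: 0.0
```

{"method": "send_rows", "body": {
  "steps": [
    [[-0.85,0.1,0,0.9,0.6],[-0.85,0.2,0,0.9,0.6],[-0.8,0.3,0,0.9,0.6],[-0.8,0.35,0,0.9,0.6],[-0.75,0.45,0,0.9,0.6]]
  ]
}}

```text
time_s: 5.0
ee_pos: [453.4, -79.3, 277.5]
ee_rot: [-180.0, 0.0, 56.1]
force: [0.1, 0.3, -0.2]
gripper_width: 54.7
gripper_force: 0.0
```

{"method": "send_rows", "body": {
  "steps": [
    [[-0.7,0.5,0,0.9,0.6],[-0.65,0.6,0,0.85,0.6],[-0.55,0.65,0,0.85,0.6],[-0.5,0.7,0,0.85,0.6],[-0.4,0.75,0,0.85,0.6]]
  ]
}}

```text
time_s: 5.42
ee_pos: [463.2, -251.3, 277.4]
ee_rot: [-180.0, 0.0, 26.5]
force: [1.0, 0.7, -0.8]
gripper_width: 54.6
gripper_force: 0.0
```

{"method": "send_rows", "body": {
  "steps": [
    [[-0.35,0.8,0,0.85,0.6],[-0.25,0.85,0,0.85,0.6],[-0.15,0.85,0,0.85,0.6],[-0.05,0.75,0,0.85,0.6],[0,0,0,0,0.6]]
  ]
}}

```text
time_s: 5.83
ee_pos: [474.2, -389.4, 275.9]
ee_rot: [179.9, 0.1, 3.0]
force: [0.3, -0.2, 0.7]
gripper_width: 54.7
gripper_force: 0.0
```

{"method": "send_rows", "body": {
  "steps": [
    [[0,0,0,0,0.6],[0,0,0,0,0.6],[0,0,0,0,0.6]]
  ]
}}

```text
time_s: 6.08
ee_pos: [474.3, -382.9, 277.8]
ee_rot: [-180.0, 0.0, 3.5]
force: [-0.2, 0.6, 0.2]
gripper_width: 54.4
gripper_force: 0.0
```

```bash
python3 - <<'E'
from h import *
f,P=grab('wrist','w3.png')
s=env.state();print(s['time_s'],s['ee_pos'],s['ee_rot'])
for nm,lo,hi in(('handle',(420,-425,40),(560,-355,56)),('bar',(370,-430,8),(600,-355,56)),('pack',(420,-350,40),(560,-290,56))):
    b=box(P,lo,hi)
    if len(b)>5: print(nm,len(b),*rect(b),np.median(b[:,2]).round(1))
E
```

```text
6.1333 [ 474.37788821 -382.82989903  278.07712443] [-1.79974913e+02 -3.38545566e-03  3.52573105e+00]
handle 1075 [ 485.6 -386.9] [88.9 19.6] 4.0 49.4
bar 2424 [ 485.2 -387.1] [199.7  24. ] 3.9 14.7
pack 789 [ 473.5 -330.1] [65.8 20.1] 1.8 47.6
```

View pics/w3.png

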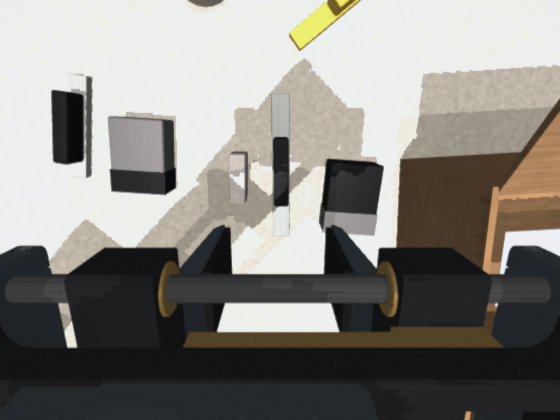

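Wrist view: bar along column 281 (rows 94–235, handle 137–205), pack at (238,178), deck_a at (352,197). The gripper is aligned with it, so I descend with a narrow opening.

{"method": "send_rows", "body": {
  "steps": [
    [[0.27,0.12,0.5,-0.06,0.5],[0,0,0.9,0,0.5],[0,0,0.9,0,0.5],[0,0,0.9,0,0.5],[0,0,0.8,0,0.5]]
  ]
}}

```text
time_s: 6.55
ee_pos: [485.2, -386.6, 116.5]
ee_rot: [-180.0, 0.0, 4.0]
force: [0.2, -0.3, -0.4]
gripper_width: 45.4
gripper_force: 0.0
```

{"method": "send_rows", "body": {
  "steps": [
    [[0,0,0.6,0,0.5],[0,0,0.5,0,0.5],[0,0,0.3,0,0.5],[0,0,0,0,0.5],[0,0,0,0,0.5]]
  ]
}}

```text
time_s: 6.97
ee_pos: [485.6, -387.3, 62.0]
ee_rot: [-180.0, 0.0, 3.9]
force: [0.2, 0.5, 0.1]
gripper_width: 45.6
gripper_force: 0.0
```

Another 42 mm down, in slow steps.

{"method": "send_rows", "body": {
  "steps": [
    [[0,0,0.3,0,0.5],[0,0,0.3,0,0.5],[0,0,0.25,0,0.5],[0,0,0.2,0,0.5],[0,0,0,0,0.5]]
  ]
}}

```text
time_s: 7.38
ee_pos: [484.9, -387.6, 19.1]
ee_rot: [-179.9, 0.1, 3.9]
force: [-0.9, -0.5, -0.1]
gripper_width: 45.5
gripper_force: 0.0
```

{"method": "send_rows", "body": {
  "steps": [
    [[0,0,0,0,0.15],[0,0,0,0,0.15],[0,0,0,0,0.15],[0,0,0,0,0.15],[0,0,0,0,0.15]]
  ],
  "squeeze": 30
}}

```text
time_s: 7.8
ee_pos: [485.6, -387.9, 20.5]
ee_rot: [-180.0, -0.0, 3.8]
force: [0.3, 1.4, 2.4]
gripper_width: 19.6
gripper_force: 30.0
```

{"method": "send_rows", "body": {
  "steps": [
    [[0,0,-0.2,0,0.15],[0,0,-0.4,0,0.15],[0,0,-0.6,0,0.15],[0,0,-0.8,0,0.15],[0,0,-0.8,0,0.15]]
  ]
}}

```text
time_s: 8.22
ee_pos: [484.6, -387.9, 132.5]
ee_rot: [-179.9, 0.1, 3.8]
force: [0.8, 0.3, -1.8]
gripper_width: 19.7
gripper_force: 30.0
```

{"method": "send_rows", "body": {
  "steps": [
    [[0,0,-0.8,0,0.15],[0,0,-0.8,0,0.15],[0,0,-0.8,0,0.15],[0,0,-0.4,0,0.15],[0,0,0,0,0.15]]
  ]
}}

```text
time_s: 8.63
ee_pos: [486.9, -389.7, 249.1]
ee_rot: [179.6, -0.4, 3.8]
force: [0.6, -0.0, -2.3]
gripper_width: 19.9
gripper_force: 30.0
```

```bash
python3 - <<'E'
from h import *
f,P=grab('wrist','w4.png')
s=env.state();print(s['time_s'],s['ee_pos'],s['ee_rot'],s['gripper_width'],s['force'])
e=plan((541.7,189.7,s['ee_pos'][2],118.3),22,.15)
E
```

```text
8.6833 [ 485.87733298 -388.83605089  245.96779291] [ 1.79815871e+02 -1.76004855e-01  3.83736268e+00] 20.11674878185327 [-0.19582211  0.17154308 -2.93902959]
[[0.11, -0.65, 0.0, -0.76, 0.15], [0.17, -0.64, 0.0, -0.76, 0.15], [0.22, -0.62, 0.0, -0.76, 0.15], [0.28, -0.6, 0.0, -0.76, 0.15], [0.33, -0.57, 0.0, -0.76, 0.15]]
[[0.38, -0.54, 0.0, -0.76, 0.15], [0.43, -0.5, 0.0, -0.76, 0.15], [0.47, -0.46, 0.0, -0.76, 0.15], [0.52, -0.41, 0.0, -0.75, 0.15], [0.55, -0.37, 0.0, -0.76, 0.15]]
[[0.58, -0.31, 0.0, -0.75, 0.15], [0.61, -0.26, 0.0, -0.76, 0.15], [0.63, -0.21, 0.0, -0.75, 0.15], [0.64, -0.15, 0.0, -0.76, 0.15], [0.65, -0.09, 0.0, -0.75, 0.15]]
[[0.66, -0.03, 0.0, -0.76, 0.15], [0.66, 0.03, 0.0, -0.75, 0.15], [0.66, 0.09, 0.0, -0.76, 0.15], [0.64, 0.15, 0.0, -0.75, 0.15], [0.63, 0.21, 0.0, -0.76, 0.15]]
[[0.61, 0.26, 0.0, -0.75, 0.15], [0.57, 0.32, 0.0, -0.76, 0.15]]
end [541.7 189.5 246. ] 118.3
```

View pics/w4.png

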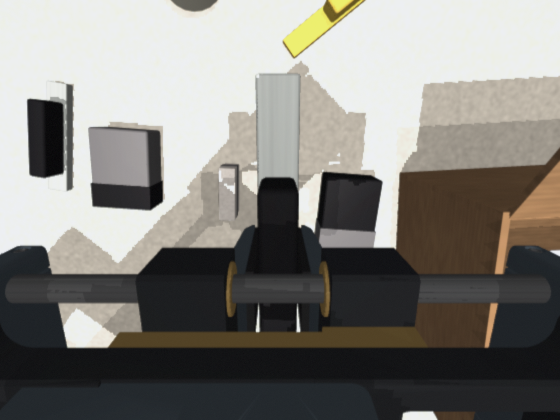

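The bar is held squarely (bar end at (278,75), handle straight in the fingers); pack and deck_a undisturbed. Carrying it to the tray.

{"method": "send_rows", "body": {
  "steps": [
    [[0.1,-0.4,0,-0.5,0.15],[0.15,-0.65,0,-0.75,0.15],[0.2,-0.65,0,-0.75,0.15],[0.25,-0.6,0,-0.75,0.15],[0.3,-0.6,0,-0.75,0.15]]
  ]
}}

```text
time_s: 9.1
ee_pos: [496.0, -264.1, 241.1]
ee_rot: [-179.8, 0.2, 28.1]
force: [1.7, 0.1, -1.4]
gripper_width: 19.7
gripper_force: 30.0
```

{"method": "send_rows", "body": {
  "steps": [
    [[0.35,-0.55,0,-0.75,0.15],[0.4,-0.5,0,-0.75,0.15],[0.45,-0.45,0,-0.75,0.15],[0.5,-0.4,0,-0.75,0.15],[0.55,-0.35,0,-0.75,0.15]]
  ]
}}

```text
time_s: 9.52
ee_pos: [511.0, -136.3, 241.4]
ee_rot: [-179.7, 0.1, 53.9]
force: [0.3, 0.5, -3.1]
gripper_width: 19.9
gripper_force: 30.0
```

{"method": "send_rows", "body": {
  "steps": [
    [[0.6,-0.3,0,-0.75,0.15],[0.6,-0.25,0,-0.75,0.15],[0.65,-0.2,0,-0.75,0.15],[0.65,-0.15,0,-0.75,0.15],[0.65,-0.1,0,-0.75,0.15]]
  ]
}}

```text
time_s: 9.93
ee_pos: [530.6, -4.9, 241.4]
ee_rot: [-179.7, 0.0, 79.7]
force: [0.8, 0.6, -2.6]
gripper_width: 20.1
gripper_force: 30.0
```

{"method": "send_rows", "body": {
  "steps": [
    [[0.65,-0.05,0,-0.75,0.15],[0.65,0.05,0,-0.75,0.15],[0.65,0.1,0,-0.75,0.15],[0.65,0.15,0,-0.75,0.15],[0.5,0.2,0,-0.75,0.15]]
  ]
}}

```text
time_s: 10.35
ee_pos: [549.9, 120.5, 241.3]
ee_rot: [-179.7, -0.0, 105.6]
force: [-0.6, -0.1, -1.8]
gripper_width: 19.6
gripper_force: 30.0
```

{"method": "send_rows", "body": {
  "steps": [
    [[0.3,0.2,0,-0.5,0.15],[0.2,0.1,0,-0.4,0.15],[0,0,0,0,0.15],[0,0,0,0,0.15],[0,0,0,0,0.15]]
  ]
}}

```text
time_s: 10.77
ee_pos: [556.3, 140.7, 242.6]
ee_rot: [-179.8, 0.0, 111.4]
force: [0.4, -0.2, -1.9]
gripper_width: 20.1
gripper_force: 30.0
```

```bash
python3 - <<'E'
from h import *
s=env.state();print(s['time_s'],s['ee_pos'],s['ee_rot'],s['gripper_width'],s['force'])
e=plan((541.7,189.7,170,118.3),6,.15)
E
```

```text
10.7667 [556.33407175 140.66416078 242.60850553] [-1.79836733e+02  3.39179298e-03  1.11364289e+02] 20.143611593418107 [ 0.3686916  -0.21455115 -1.86556284]
[[0.21, 0.02, 0.3, -0.17, 0.15], [0.21, 0.02, 0.3, -0.17, 0.15], [0.21, 0.03, 0.3, -0.17, 0.15], [0.21, 0.03, 0.31, -0.17, 0.15], [0.21, 0.03, 0.3, -0.16, 0.15]]
[[0.22, 0.04, 0.31, -0.17, 0.15]]
end [541.6 189.8 169.8] 118.3
```

{"method": "send_rows", "body": {
  "steps": [
    [[0.2,0,0.25,-0.2,0.15],[0.25,0.05,0.25,-0.2,0.15],[0.3,0.05,0.25,-0.2,0.15],[0.25,0.05,0.25,-0.2,0.15],[0.15,0,0.25,-0.1,0.15]]
  ]
}}

```text
time_s: 11.18
ee_pos: [543.0, 187.5, 192.4]
ee_rot: [-180.0, -0.0, 117.8]
force: [0.3, 0.4, -2.1]
gripper_width: 20.0
gripper_force: 30.0
```

{"method": "send_rows", "body": {
  "steps": [
    [[0.1,0,0.25,-0.1,0.15],[0,0,0.2,0,0.15],[0,0,0,0,0.15],[0,0,0,0,0.15],[0,0,0,0,0.15]]
  ]
}}

```text
time_s: 11.6
ee_pos: [542.5, 189.2, 176.4]
ee_rot: [179.9, 0.0, 118.3]
force: [-0.7, -0.1, -2.1]
gripper_width: 20.1
gripper_force: 30.0
```

```bash
python3 - <<'E'
from h import *
th=np.radians(28.3);X=np.array([np.cos(th),np.sin(th)]);Y=np.array([-X[1],X[0]]);T=np.array([541.7,189.7])
s=env.state();print(s['time_s'],s['ee_pos'],s['ee_rot'],s['force'])
d=s['ee_pos'][:2]-T;print('TCP in tray',d@X,d@Y)
for n in('scene','side','wrist'):
    f,P=grab(n,n+'5.png')
    R=P.reshape(-1,3);v=np.c_[(R[:,:2]-T)@X,(R[:,:2]-T)@Y,R[:,2]]
    k=v[(abs(v[:,1])<130)&(abs(v[:,0])<32)&(v[:,2]>143)&(v[:,2]<172)]
    for nm,j in(('all',k),('+y end',k[(k[:,1]>55)&(k[:,1]<110)]),('-y end',k[(k[:,1]<-55)])):
        if len(j)>5: print(n,nm,len(j),'x',np.percentile(j[:,0],[2,98]).round(1),'y',np.percentile(j[:,1],[1,99]).round(1),'z',np.percentile(j[:,2],[2,50,98]).round(1))
    for s_ in(-75,75):
        k=v[(abs(v[:,1]-s_)<8)&(v[:,2]>114)&(v[:,2]<134)&(abs(v[:,0])<40)]
        L=k[k[:,0]<0];Rr=k[k[:,0]>0]
        print('  fork',s_,[(len(a),np.percentile(a[:,0],[3,97]).round(1)) for a in(L,Rr) if len(a)>3])
E
```

```text
11.6 [542.50565986 189.24883664 176.37612268] [1.79938006e+02 1.82289281e-02 1.18290426e+02] [-0.70646389 -0.13661952 -2.10683342]
TCP in tray 0.49547403396586565 -0.7791929655374605
scene all 251 x [-10.4  14.1] y [-103.1   98. ] z [156.6 167.8 171.8]
scene +y end 58 x [-9.2 13.9] y [ 55.6 100.6] z [155.5 168.2 171.9]
scene -y end 104 x [-10.7  13.8] y [-103.6  -55.8] z [157.  168.3 171.8]
  fork -75 [(24, array([-26.3, -14.1])), (18, array([16.4, 27.5]))]
  fork 75 [(9, array([-21.1, -13.9])), (16, array([16.8, 28.9]))]
side all 196 x [-14.   10.3] y [-103.4   43.5] z [154.9 166.  171.3]
side -y end 109 x [-13.9  10.7] y [-104.9  -55.1] z [154.7 166.9 171. ]
  fork -75 [(14, array([-28.3, -15.5])), (4, array([17.2, 21.6]))]
  fork 75 [(13, array([-27.9, -18.7]))]
wrist all 4551 x [-10.8  12.2] y [39.8 96.4] z [168.2 169.6 171. ]
wrist +y end 3473 x [-10.7  12.1] y [55.5 96.7] z [168.2 169.6 171. ]
  fork -75 [(7, array([-15.6, -15.5])), (7, array([16.8, 16.9]))]
  fork 75 [(374, array([-27.3, -15.1])), (372, array([16.7, 28.9]))]
```

Bar and forks line up within about 1 mm in x; I shift 2 mm along tray y and go down. The seat should come at TCP z ≈ 120.8.

{"method": "send_rows", "body": {
  "steps": [
    [[0.05,0,0.2,0,0.15],[0,0,0.2,0,0.15],[0,0,0.2,0,0.15],[0,0,0.2,0,0.15],[0,0,0.1,0,0.15]]
  ]
}}

```text
time_s: 12.17
ee_pos: [540.1, 190.9, 138.1]
ee_rot: [-179.8, -0.0, 118.3]
force: [-0.6, -0.9, -2.3]
gripper_width: 19.7
gripper_force: 30.0
```

{"method": "send_rows", "body": {
  "steps": [
    [[0,0,0.1,0,0.15],[0,0,0.1,0,0.15],[0,0,0.05,0,0.15],[0,0,0,0,0.15],[0,0,0,0,0.15]]
  ]
}}

```text
time_s: 12.58
ee_pos: [541.2, 191.3, 130.1]
ee_rot: [180.0, 0.0, 118.3]
force: [-0.7, -0.6, -2.0]
gripper_width: 20.1
gripper_force: 30.0
```

9 mm to go, without resistance.

{"method": "send_rows", "body": {
  "steps": [
    [[0,0,0.06,0,0.15],[0,0,0.06,0,0.15],[0,0,0.04,0,0.15],[0,0,0.02,0,0.15],[0,0,0,0,0.15]]
  ]
}}

```text
time_s: 13.0
ee_pos: [540.9, 191.2, 122.5]
ee_rot: [-180.0, -0.0, 118.3]
force: [1.5, 0.1, -2.5]
gripper_width: 19.9
gripper_force: 30.0
```

{"method": "send_rows", "body": {
  "steps": [
    [[0,0,0.02,0,0.15],[0,0,0.02,0,0.15],[0,0,0,0,0.15],[0,0,0,0,0.15]]
  ]
}}

```text
time_s: 13.33
ee_pos: [541.0, 191.2, 121.1]
ee_rot: [-180.0, -0.0, 118.3]
force: [-0.5, -0.1, -1.9]
gripper_width: 20.1
gripper_force: 30.0
```

{"method": "send_rows", "body": {
  "steps": [
    [[0,0,0.03,0,0.15],[0,0,0,0,0.15],[0,0,0,0,0.15]]
  ]
}}

```text
time_s: 13.58
ee_pos: [541.3, 191.3, 120.5]
ee_rot: [179.9, 0.0, 118.3]
force: [0.2, 0.4, 0.7]
gripper_width: 19.8
gripper_force: 30.0
```

{"method": "send_rows", "body": {
  "steps": [
    [[0,0,0.03,0,0.15],[0,0,0,0,0.15],[0,0,0,0,0.15]]
  ]
}}

```text
time_s: 13.83
ee_pos: [541.3, 191.3, 120.4]
ee_rot: [179.9, 0.0, 118.3]
force: [-2.1, -1.2, 8.9]
gripper_width: 19.7
gripper_force: 30.0
```

Contact at TCP z 120.4, where expected. Releasing gently with a small opening, then rising.

{"method": "send_rows", "body": {
  "steps": [
    [[0,0,-0.02,0,0.2],[0,0,0,0,0.25],[0,0,0,0,0.35],[0,0,0,0,0.4],[0,0,0,0,0.4]]
  ]
}}

```text
time_s: 14.25
ee_pos: [541.0, 191.2, 119.3]
ee_rot: [-180.0, -0.0, 118.3]
force: [-0.7, 0.3, -1.0]
gripper_width: 36.2
gripper_force: 0.0
```

{"method": "send_rows", "body": {
  "steps": [
    [[0,0,-0.2,0,0.4],[0,0,-0.4,0,0.4],[0,0,-0.7,0,0.4],[0,0,-0.8,0,0.4],[0,0,-0.6,0,0.4]]
  ]
}}

```text
time_s: 14.67
ee_pos: [541.5, 191.4, 230.4]
ee_rot: [179.9, 0.0, 118.3]
force: [1.6, -0.2, 0.7]
gripper_width: 36.5
gripper_force: 0.0
```

{"method": "send_rows", "body": {
  "steps": [
    [[0,0,-0.5,0,0.6],[0,0,-0.5,0,0.6],[0,0,0,0,0.6],[0,0,0,0,0.6]]
  ]
}}

```text
time_s: 15.0
ee_pos: [541.4, 191.3, 268.7]
ee_rot: [179.8, 0.0, 118.3]
force: [-0.2, -0.6, -0.1]
gripper_width: 54.3
gripper_force: 0.0
```

```bash
cat > chk.py <<'E'
from h import *
import sys
th=np.radians(28.3);X=np.array([np.cos(th),np.sin(th)]);Y=np.array([-X[1],X[0]]);T=np.array([541.7,189.7])
s=env.state();print(s['time_s'],s['ee_pos'],s['ee_rot'],s['force'],s['gripper_width'])
for n in('scene','side','wrist'):
    f,P=grab(n,n+sys.argv[1]+'.png')
    R=P.reshape(-1,3);v=np.c_[(R[:,:2]-T)@X,(R[:,:2]-T)@Y,R[:,2]]
    k=v[(abs(v[:,1])<102)&(abs(v[:,0])<16)&(v[:,2]>108)&(v[:,2]<118)]
    for nm,j in(('+y',k[k[:,1]>50]),('-y',k[(k[:,1]<-50)])):
        if len(j)>5: print(n,nm,len(j),'x',np.percentile(j[:,0],[2,98]).round(1),'y',np.percentile(j[:,1],[1,99]).round(1),'z',np.median(j[:,2]).round(1))
    h=v[(abs(v[:,1])<60)&(abs(v[:,0])<30)&(v[:,2]>145)&(v[:,2]<156)]
    if len(h)>5: print(n,'handle',*rect(h),np.median(h[:,2]))
    g=R[(abs(v[:,1]-122)<25)&(v[:,2]>168)&(v[:,2]<182)&(abs(v[:,0])<120)]
    if len(g)>5: c=rect(g);print(n,'grip',*c,'lock',65+(c[0]-T)@X,'y',(c[0]-T)@Y)
E
python3 chk.py 6
```

```text
15.0 [541.44915985 191.33592228 268.74314716] [1.79842261e+02 2.61543215e-02 1.18315456e+02] [-0.18511384 -0.57258653 -0.13381369] 54.310978603646
scene +y 45 x [-10.4  13.8] y [52.  97.5] z 113.8
scene -y 73 x [-13.   14.3] y [-101.   -52.7] z 113.3
scene handle [ 0.9 -3.9] [92.7 22.8] -87.8 149.52203587287164
scene grip [430.9 268.3] [28.6 28.1] -45.5 lock 4.706442462288145 y 121.73449354824068
side +y 51 x [-14.7  11.3] y [52.  98.8] z 112.2
side -y 81 x [-13.3  14.8] y [-100.5  -51.5] z 112.0
side handle [-0.9 -2.1] [94.5 22.3] 88.2 147.90023470556116
side grip [428.3 265. ] [28.4 25.9] -58.8 lock 0.8527102533088708 y 120.0615476251829
wrist +y 1267 x [-11.5  11.8] y [50.2 99.5] z 113.5
wrist -y 626 x [-13.2  13.8] y [-91.4 -53.5] z 113.5
wrist handle [0.4 0.3] [88.8 19.8] -89.6 149.33130241683963
wrist grip [429.7 267.4] [26.5 25.4] 28.4 lock 3.2231902499347314 y 121.51096978093892
```

View pics/wrist6.png

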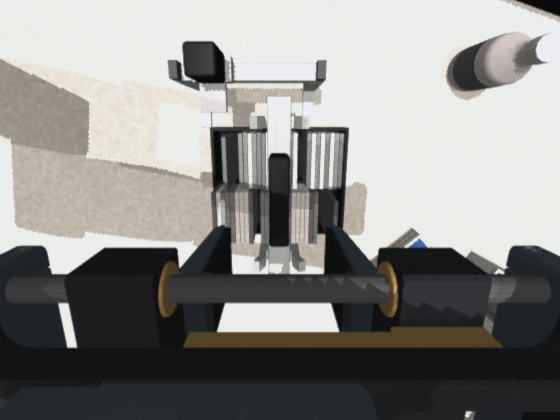

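The bar sits in both forks: underside ≈ 99.5 mm, centred within 1 mm (handle at (279,200), grip at (202,62), tongue clear). Now the lock grip.

{"method": "send_rows", "body": {
  "steps": [
    [[0.6,-0.3,0,0,0.6],[0.7,-0.36,0.1,0,0.6],[0.7,-0.36,0.3,0,0.6],[0.6,-0.32,0.4,0,0.6],[0.4,-0.22,0.4,0,0.6]]
  ]
}}

```text
time_s: 15.57
ee_pos: [426.6, 267.9, 218.0]
ee_rot: [-179.9, -0.0, 118.4]
force: [0.7, -0.4, 0.1]
gripper_width: 54.9
gripper_force: 0.0
```

{"method": "send_rows", "body": {
  "steps": [
    [[0,0,0.2,0,0.6],[0,0,0.2,0,0.6],[0,0,0,0,0.6],[0,0,0,0,0.6]]
  ]
}}

```text
time_s: 15.9
ee_pos: [430.1, 266.8, 203.2]
ee_rot: [-180.0, 0.0, 118.3]
force: [-0.2, 1.5, -0.5]
gripper_width: 54.7
gripper_force: 0.0
```

{"method": "send_rows", "body": {
  "steps": [
    [[0,0,0.4,0,0.6],[0,0,0.5,0,0.6],[0,0,0.4,0,0.6],[0,0,0.3,0,0.6],[0,0,0,0,0.6]]
  ]
}}

```text
time_s: 16.32
ee_pos: [429.1, 266.1, 137.8]
ee_rot: [-179.8, 0.0, 118.2]
force: [-0.1, -0.8, -0.2]
gripper_width: 54.8
gripper_force: 0.0
```

{"method": "send_rows", "body": {
  "steps": [
    [[0,0,0,0,0.2],[0,0,0,0,0.2],[0,0,0,0,0.2],[0,0,0,0,0.2],[0,0,0,0,0.2]]
  ],
  "squeeze": 15
}}

```text
time_s: 16.73
ee_pos: [429.6, 267.5, 140.4]
ee_rot: [179.9, -0.0, 118.3]
force: [0.2, -0.8, 2.8]
gripper_width: 25.8
gripper_force: 15.0
```

{"method": "send_rows", "body": {
  "steps": [
    [[0,0.2,0,0,0.2],[0,0.3,0,0,0.2],[0,0.3,0,0,0.2],[0,0.3,0,0,0.2],[0,0.2,0,0,0.2]]
  ]
}}

```text
time_s: 17.15
ee_pos: [476.0, 292.4, 140.3]
ee_rot: [180.0, 0.0, 118.3]
force: [-1.6, -2.4, 6.1]
gripper_width: 25.9
gripper_force: 15.0
```

{"method": "send_rows", "body": {
  "steps": [
    [[0,0.1,0,0,0.2],[0,0.05,0,0,0.2],[0,0,0,0,0.2],[0,0,0,0,0.2]]
  ]
}}

```text
time_s: 17.48
ee_pos: [481.5, 295.3, 140.3]
ee_rot: [179.9, 0.0, 118.3]
force: [1.6, 0.8, 5.1]
gripper_width: 25.8
gripper_force: 15.0
```

{"method": "send_rows", "body": {
  "steps": [
    [[0,0.04,0,0,0.2],[0,0.04,0,0,0.2],[0,0,0,0,0.2],[0,0,0,0,0.2]]
  ]
}}

```text
time_s: 17.82
ee_pos: [483.5, 296.4, 140.4]
ee_rot: [179.9, 0.0, 118.3]
force: [-0.7, -0.9, 6.7]
gripper_width: 26.2
gripper_force: 15.0
```

{"method": "send_rows", "body": {
  "steps": [
    [[0,0.04,0,0,0.2],[0,0,0,0,0.2],[0,0,0,0,0.2]]
  ]
}}

```text
time_s: 18.07
ee_pos: [484.8, 297.1, 140.4]
ee_rot: [179.9, 0.0, 118.3]
force: [-1.6, -1.1, 5.8]
gripper_width: 25.8
gripper_force: 15.0
```

{"method": "send_rows", "body": {
  "steps": [
    [[0,0.04,0,0,0.2],[0,0,0,0,0.2],[0,0,0,0,0.2]]
  ]
}}

```text
time_s: 18.32
ee_pos: [484.8, 297.1, 140.3]
ee_rot: [-179.9, 0.0, 118.3]
force: [-2.7, -3.5, 8.6]
gripper_width: 26.2
gripper_force: 15.0
```

The grip stopped moving and the force rose: end stop reached. Releasing and backing away.

{"method": "send_rows", "body": {
  "steps": [
    [[0,0,0,0,0.4],[0,0,0,0,0.6],[0,0,0,0,0.6],[0,0,0,0,0.6],[0,0,0,0,0.6]]
  ]
}}

```text
time_s: 18.73
ee_pos: [485.9, 297.9, 139.2]
ee_rot: [-180.0, -0.0, 118.3]
force: [0.3, -0.2, 0.7]
gripper_width: 53.9
gripper_force: 0.0
```

{"method": "send_rows", "body": {
  "steps": [
    [[0,0,-0.3,0,0.6],[0,0,-0.6,0,0.6],[0,0,-0.8,0,0.6],[0,0,-0.8,0,0.6],[0,0,-0.6,0,0.6]]
  ]
}}

```text
time_s: 19.15
ee_pos: [486.4, 298.1, 266.1]
ee_rot: [179.8, -0.0, 118.3]
force: [0.5, 0.2, 1.1]
gripper_width: 54.7
gripper_force: 0.0
```

{"method": "send_rows", "body": {
  "steps": [
    [[0,0,-0.3,0,0.6],[0,0,0,0,0.6],[0,0,0,0,0.6],[0,0,0,0,0.6]]
  ]
}}

```text
time_s: 19.48
ee_pos: [485.3, 297.5, 274.0]
ee_rot: [-179.8, 0.0, 118.3]
force: [0.9, 0.1, -0.5]
gripper_width: 55.3
gripper_force: 0.0
```

```bash
python3 chk.py 7
```

```text
19.4833 [485.2535266  297.46745615 274.00834841] [-1.79849812e+02  1.14629220e-03  1.18317794e+02] [ 0.87704411  0.10835084 -0.49686008] 55.309338393999724
scene +y 38 x [-11.6  13.7] y [53.1 93.8] z 113.8
scene -y 81 x [-15.2  13.9] y [-101.1  -50.7] z 113.2
scene handle [1.3 0.8] [90.8 23.3] 88.7 149.37465746687326
scene grip [485.8 297. ] [27.3 27. ] -69.4 lock 66.65098076959339 y 120.97675091726691
side +y 46 x [-14.9  10.3] y [52.9 97.4] z 112.3
side -y 82 x [-13.9  12.9] y [-101.1  -51.2] z 111.8
side handle [-2.2 -1.9] [87.3 21.3] 89.8 147.58831467782534
side grip [483.2 295.4] [31.  24.4] -72.0 lock 63.60319851599416 y 120.80061649517475
wrist +y 512 x [-14.3  11.7] y [50.5 80.6] z 113.6
wrist handle [0.6 8. ] [74.  19.8] 89.5 149.2324204162305
wrist grip [484.4 297.4] [26.2 25.6] -62.1 lock 65.60794775829937 y 121.99266535133653
```

View pics/wrist7.png

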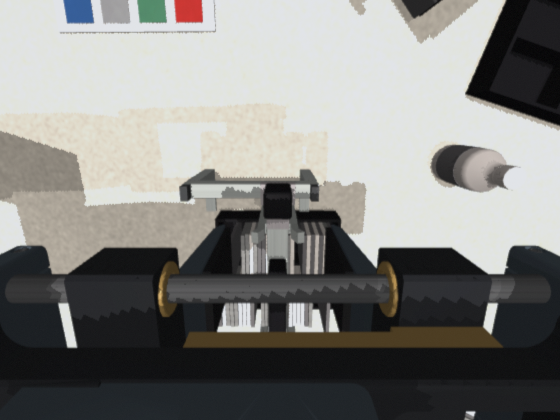

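The grip (278,200) is now in line with the bar and the tongue covers its end; lock ≈ 65 mm, bar still seated. Handing in.

```bash
python3 -c "
from workcell import env
print(env.job_done())"
```

```text
the job is handed in; nothing more can be done
None
```

The long bar is seated and centred in both forks, the lock is at its end stop with the tongue over the bar's end, and the job is handed in; hand-in returned no verdict.

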